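# Load a row of sample bottles into the sampler station

### The arm

A 6-joint arm with a two-finger parallel gripper is mounted at the origin on the work surface. World frame = base frame: x ahead of the robot, y to its left, z up, the work surface at z = 0. Lengths are in m, angles in degrees, forces in N, time in s.
With the tool pointing down it reaches from about 0.4 to 0.825 m from the base axis. Payload 7 kg.
Tool frame: the origin (TCP) lies at the very end of the fingers, on their centre line; the grasp point (between the pads) lies 19 mm behind it (ctrl.pinch_z is the distance from the TCP to the grasp point, in m); z points along the fingers, x is the direction in which the jaws open and shut, and the axes are right-handed (so a half turn about z gives the same grasp; the last joint's range is limited). The gripper opens to 88 mm and grips with 3 to 60 N. Pads are 19 mm wide; open, the fingers measure 130 mm over their backs; the gripper's body (78 mm by 193 mm) begins 47 mm behind the grasp point.
Start: joints at [85.892, 20.546, 0.682, 0, -70.136, -16.507], TCP at [0.238, 0.632, 0.227] pointing down, gripper open.
Joint ranges: [-176.03, 176.03], [-82.01, 121.73], [-58.28, 71.71], [-173.87, 95.51], [-174.79, -0.11], [-173.66, 173.66]. Speed limits (degrees/s): [136.94, 136.94, 172.46, 180, 180, 180].

### API

Orientations are given as [roll, pitch, yaw] about the fixed x, y, z axes, in that order (R = Rz(yaw) Ry(pitch) Rx(roll)).
In Python, from plant import ctrl gives the robot as it stands.
- The arm moves only by the tool carry_out, never from a script. Its argument "increments" is a list of rows, each a list of 7 numbers: the turn, a rotation vector about the world's x, y, z in degrees, then the shift along the world's x, y, z in mm, then the closure, from 0 (fully open) to 1 (shut). In form: [[ax, ay, az, dx, dy, dz, grip], ...]. A call has 1 to 20 rows; each row is the pose to reach, as a shift and turn from the pose commanded when the call began; what a row does not reach only later rows make up. A row lasts 1/8 s, in which the tool goes at most 62.5 mm and 10.7 degrees, less where a joint would pass 70% of its speed; a pose out of reach is approached as far as the arm can. A call with a gripper value outside its range is refused whole. The fingers move at their own pace and stop on an object; the grip force is fixed at half the most. Time passes only in rows, so rows that repeat a pose let the fingers close. It gives the time, the measured TCP pose, the force and the opening at its end, in the units of the state.
- ctrl.get_obs(): the state, without advancing time (a new reading comes with each control period).
- ctrl.snapshot(name): name is "scene" or "side" or "wrist"; returns a dict with "pixels" (400x640x3 uint8, blue, green, red), "intrinsics" (3x3 intrinsics, pixels), "dist" ([k1, k2, p1, p2, k3] as OpenCV has them; the pictures are not rectified), "rvec" (rotation vector, rad) and "tvec" (3), from world to camera coordinates, as OpenCV has them; the wrist camera has in their place "hand_eye" (4x4, takes a point from camera to tool coordinates, whose origin is the TCP and whose axes are the tool frame's). Camera axes: x right, y down, z forward; pixel columns grow to the right and rows downward; lengths in m; the calibration is good to about 2 mm. A picture is of the moment at which its call begins: read the wrist's pose just before it. There is no depth.
- ctrl.close_job(): hands the job in, once; it reports no verdict.
Trained networks look in a picture, given as the dict that the camera call returned (one of the last four; its "shot" number tells which), for a name from the list of things; names that differ only in an ending like _2 or _b are one class to them, and where a whole thing is asked for, a point or a joint stands for the part that bears it (a point fixed in the world has none). Each returns a list of dicts, best first, with "confidence" (0 to 1); they miss things now and then, are a little off and sometimes report something else, mostly with a low value. They report only what shows in the picture. A call takes as long as a camera call. They do not tell look-alikes from the thing itself.
- ctrl.search_frame(picture, label): "centre" ([x, y, z] in m, in world coordinates, good to about 4 mm: the middle of the surface that is visible of it).
- ctrl.outline_of(picture, label): "pixels" (400x640 bool, what is visible of it).
The state is a dict: "clock": time; "joint_pos": joint angles; "qvel": joint speeds; "tau": joint torques, N m; "tool_pos": TCP position; "orientation": TCP orientation; "force": force on the tool from outside, world axes, zero at the start; "moment": the same for the moment, N m; "opening": finger opening in m.
Only numpy, scipy, OpenCV 4.12 (cv2) and the standard library are available. Lean on these libraries where they do the work, as an engineer would, in place of code of your own. Each camera call takes 0.05 s, during which the arm holds its last target. There are 200 camera calls.

### The job

Swing the sample station's flat cover all the way aside around its screw, then set the three square bottles in a neat row in its tray: each standing upright, cap up, centred on its own outlined square and with its sides parallel to the tray's. Two of the bottles are lying on their sides and must be stood up; any bottle may go on any square. Set the bottles down gently, never letting one drop, and leave everything else on the bench where it is.

Things in the scene. Friction and masses are not known exactly. Their poses are not given: they have to be found in the camera images.
- station: low white box 140 (own x) x 280 (own y) x 40 mm tall fixed to the bench, origin under its centre; x points away from the robot, y to its left, turned up to 0.2 rad. In its top a shallow tray 52 x 188 mm, floor 34 mm above the bench, 6 mm below the rim, with three 36 mm squares outlined in a row along y
- place0 (a point): centre of the outlined square nearest the pivot (right-hand end), on the tray floor, 34 mm above the bench; axes as the station's; neighbouring squares are 64 mm apart along y
- place1 (a point): centre of the outlined square in the middle of the row, on the tray floor, 34 mm above the bench; axes as the station's; neighbouring squares are 64 mm apart along y
- place2 (a point): centre of the outlined square at the left-hand end of the row, on the tray floor, 34 mm above the bench; axes as the station's; neighbouring squares are 64 mm apart along y
- cover (a joint): angle (rad) of the dark flat cover, 78 x 240 x 4 mm, underside 41 mm above the bench, on one pivot screw at the station's near right corner. 0 = over the tray, length along station +y; grows clockwise seen from above, away from the robot, to a stop at 1.57 (length along station +x, tray clear). Stays where left; needs about 0.12 N m. Starts at 0 to 0.25
- pivot (a point): axis of the cover's pivot screw, 43 mm above the bench, at (-33, -122) mm from the station's centre in its own axes; the screw head's top is 48 mm above the bench
- cover_knob (a point): centre of the cover's black round knob, diameter 20 mm, 28 mm tall, standing on the cover near its free end: from 45 to 73 mm above the bench, this point at 59 mm; 201 mm from the pivot axis. It moves with the cover
- bottle_a_mid (a point): centre of bottle A: white, square body 30 x 30 x 60 mm long, short neck, grey cap 25 across and 16 long; 82 overall, 90 g. Starts LYING on a flat side (this point 15 mm up), cap roughly away from the robot. The point is on the long axis, 41 mm from base and from cap top; the square body spans -41 to +19 mm. Own x runs base to cap (standing = x up); y, z square to the flat sides
- bottle_b_mid (a point): centre of bottle B: white, square body 30 x 30 x 60 mm long, short neck, grey cap 25 across and 16 long; 82 overall, 90 g. Starts LYING on a flat side (this point 15 mm up), cap roughly away from the robot. The point is on the long axis, 41 mm from base and from cap top; the square body spans -41 to +19 mm. Own x runs base to cap (standing = x up); y, z square to the flat sides
- bottle_c_mid (a point): centre of bottle C, identical to A and B but starting UPRIGHT on the bench, cap up: body 30 x 30 x 60 mm tall, neck, round cap 25 across, 82 overall. This point is on the long axis 41 mm above its base; own z runs from base to cap, x and y are square to its flat sides
- label_roll: bystander, to be left alone: white roll of labels standing on end, diameter 52, 60 tall, near the robot
- amber_jar: bystander, to be left alone: amber jar, diameter 54, 70 tall, near the robot
- tip_box: bystander, to be left alone: blue pipette-tip box with clear lid, 85 x 120 x 58 tall
- screwdriver: bystander, to be left alone: grey-handled screwdriver lying beyond the bottles, about 180 long
- collar: bystander, to be left alone: small steel ring lying flat, diameter 32, 12 tall, beyond the bottles
- wrench: bystander, to be left alone: wrench lying beyond the bottles
- check_weight: bystander, to be left alone: plain steel cylinder weight, diameter 32, 30 tall, beyond the station
Things that resemble listed ones, but are neither listed nor needed, are in the scene too. What is shaped like the part that bears bottle_c_mid but brown or orange is not meant.

How it is judged (in metres and radians):
On the way:
1. the cover has been swung aside, clear of the tray (value of joint cover above 1.3 rad), for 0.2 s.
At the end, for the whole second after the job is handed in: The cover is still swung aside (over 1.3 rad of 1.57), and on each of the three outlined squares stands one bottle: on the tray floor, cap up within 0.1 rad, its centre within 8 mm of the square's centre, its sides parallel to the tray's within 0.2 rad, released and at rest (value of joint cover above 1.3 rad and ((horizontal distance between bottle_a_mid and place0 below 0.008 m and z of bottle_a_mid in the frame of place0 between 0.036 and 0.046 m) or (horizontal distance between bottle_b_mid and place0 below 0.008 m and z of bottle_b_mid in the frame of place0 between 0.036 and 0.046 m) or (horizontal distance between bottle_c_mid and place0 below 0.008 m and z of bottle_c_mid in the frame of place0 between 0.036 and 0.046 m)) and ((horizontal distance between bottle_a_mid and place1 below 0.008 m and z of bottle_a_mid in the frame of place1 between 0.036 and 0.046 m) or (horizontal distance between bottle_b_mid and place1 below 0.008 m and z of bottle_b_mid in the frame of place1 between 0.036 and 0.046 m) or (horizontal distance between bottle_c_mid and place1 below 0.008 m and z of bottle_c_mid in the frame of place1 between 0.036 and 0.046 m)) and ((horizontal distance between bottle_a_mid and place2 below 0.008 m and z of bottle_a_mid in the frame of place2 between 0.036 and 0.046 m) or (horizontal distance between bottle_b_mid and place2 below 0.008 m and z of bottle_b_mid in the frame of place2 between 0.036 and 0.046 m) or (horizontal distance between bottle_c_mid and place2 below 0.008 m and z of bottle_c_mid in the frame of place2 between 0.036 and 0.046 m)) and angle between each of bottle_a_mid, bottle_b_mid's own x axis and vertical below 0.1 rad and linear speed of each of bottle_a, bottle_b, bottle_c below 0.02 m/s and (angle between the y axis of bottle_a_mid and the x axis of place1, either way round below 0.2 rad or angle between the y axis of bottle_a_mid and the y axis of place1, either way round below 0.2 rad) and (angle between the y axis of bottle_b_mid and the x axis of place1, either way round below 0.2 rad or angle between the y axis of bottle_b_mid and the y axis of place1, either way round below 0.2 rad) and angle between bottle_c_mid's own z axis and vertical below 0.1 rad and (angle between the y axis of bottle_c_mid and the x axis of place1, either way round below 0.2 rad or angle between the y axis of bottle_c_mid and the y axis of place1, either way round below 0.2 rad)); the robot touches nothing.
It fails at once if a bottle is dropped: it falls freely faster than 0.45 m/s (about 1 cm of fall) ((contact force between bottle_a and anything else below 0.001 N and linear speed of bottle_a above 0.45 m/s) or (contact force between bottle_b and anything else below 0.001 N and linear speed of bottle_b above 0.45 m/s) or (contact force between bottle_c and anything else below 0.001 N and linear speed of bottle_c above 0.45 m/s)).
It fails at once if another thing on the bench is moved more than 25 mm (distance of any of label_roll, amber_jar, tip_box, screwdriver, collar, wrench, check_weight from where it was at the start of the episode above 0.025 m).
It also fails if it takes over 72 s, if anything falls off the work surface, if the arm or the gripper's body presses on something with over 40 N, if the wrist force passes 120 N, or if a joint passes its speed limit or range.

## Working session

There is one attempt and no reset: what is moved stays moved. The work goes in short steps, Python scripts to look and compute and a tool call to move; the robot and the scene stay as the last step left them, time stands still between calls to the robot, and variables do not carry over. Pictures are saved under pics/ and viewed, about 8 in all and at most 12, crops included, and the job is handed in when it is done.

Besides the shell and the picture viewer there is one more tool, called after "Request:" by a JSON object that holds its "name" and its "arguments", one argument or row to a line. carry_out: Moves the arm, as the interface text tells. Its arguments: {"type":"object","properties":{"increments":{"type":"array"}},"required":["increments"]}

```bash
mkdir -p pics && ls && cat > h.py <<'E'
import numpy as np, cv2
from plant import ctrl
def snap(n, save=None):
    o=ctrl.get_obs(); s=ctrl.snapshot(n); s['obs']=o
    if save: cv2.imwrite('pics/'+save, s['pixels'])
    return s
def rpy(o):
    r,p,y=np.radians(o)
    return cv2.Rodrigues(np.array([0,0,y]))[0]@cv2.Rodrigues(np.array([0,p,0]))[0]@cv2.Rodrigues(np.array([r,0,0.]))[0]
def ext(s):
    "world->cam R,t"
    if 'rvec' in s: return cv2.Rodrigues(np.array(s['rvec'],float))[0], np.array(s['tvec'],float).ravel()
    T=np.eye(4); T[:3,:3]=rpy(s['obs']['orientation']); T[:3,3]=s['obs']['tool_pos']
    M=np.linalg.inv(T@np.array(s['hand_eye'])); return M[:3,:3],M[:3,3]
def proj(s,P):
    R,t=ext(s)
    return cv2.projectPoints(np.array(P,float).reshape(-1,1,3),cv2.Rodrigues(R)[0],t,np.array(s['intrinsics'],float),np.array(s['dist'],float))[0].reshape(-1,2)
def unproj(s,uv,z):
    "pixels to world plane z"
    R,t=ext(s)
    n=cv2.undistortPoints(np.array(uv,float).reshape(-1,1,2),np.array(s['intrinsics'],float),np.array(s['dist'],float)).reshape(-1,2)
    d=np.c_[n,np.ones(len(n))]@R; c=-R.T@t
    return c+d*((z-c[2])/d[:,2])[:,None]
E
python3 - <<'E'
from h import *
print(ctrl.get_obs())
sc=snap('scene','scene0.png'); sd=snap('side','side0.png')
for s,n in((sc,'scene'),(sd,'side')):
    print(n, 'cam', -ext(s)[0].T@ext(s)[1])
    for l in ['station','cover','cover_knob','bottle_a_mid','bottle_c_mid','tip_box','amber_jar','label_roll','screwdriver','collar','wrench','check_weight']:
        for d in ctrl.search_frame(s,l)[:4]:
            c=np.array(d['centre']); print(l,np.round(c,3),round(d['confidence'],2),proj(s,c).round()[0])
cv2.imwrite('pics/both0.png',cv2.resize(np.vstack([sc['pixels'],sd['pixels']]),(480,600)))
E
```

```text
pics
{'clock': 0.0, 'joint_pos': array([ 8.58911215e+01,  2.05893333e+01,  6.33677802e-01, -1.90504283e-02,
       -7.01378137e+01, -1.65046946e+01]), 'qvel': array([ 0.00110773, -0.01535372,  0.01458657, -0.08959542, -0.08110298,
        0.11960786]), 'tau': array([ 1.95192308e-05, -5.82722104e+01,  2.93058532e+01,  6.99723333e+00,
        7.06657040e-03, -1.64618368e-04]), 'tool_pos': array([0.23752563, 0.63129214, 0.22564907]), 'orientation': array([-1.79990614e+02, -9.47061241e-02, -1.10620068e+02]), 'force': array([ 0.57085672,  0.13917122, -0.74106305]), 'moment': array([ 0.02069735,  0.00821628, -0.00621724]), 'opening': 0.08734148463420567}
scene cam [1.30417994 0.87481207 0.88051479]
station [0.538 0.245 0.038] 0.94 [362. 225.]
cover [0.527 0.208 0.05 ] 0.86 [354. 213.]
cover_knob [0.532 0.204 0.041] 0.94 [352. 216.]
cover_knob [ 0.678 -0.34   0.025] 0.18 [194. 164.]
bottle_a_mid [0.526 0.522 0.06 ] 0.68 [455. 270.]
bottle_a_mid [ 0.472 -0.237  0.025] 0.67 [265. 151.]
bottle_a_mid [ 0.507 -0.102  0.042] 0.52 [283. 167.]
bottle_c_mid [ 0.505 -0.103  0.046] 0.77 [283. 166.]
bo
[... 813 characters left out ...]
3 [361. 280.]
bottle_c_mid [ 0.413 -0.083  0.046] 0.86 [316. 241.]
bottle_c_mid [ 0.349 -0.045  0.043] 0.65 [291. 241.]
bottle_c_mid [ 0.491 -0.119  0.044] 0.52 [346. 242.]
tip_box [0.503 0.162 0.039] 0.73 [311. 198.]
tip_box [0.522 0.18  0.043] 0.71 [314. 193.]
tip_box [0.498 0.469 0.045] 0.68 [280. 163.]
amber_jar [ 0.342 -0.33   0.052] 0.9 [331. 306.]
label_roll [ 0.347 -0.16   0.044] 0.69 [305. 264.]
label_roll [0.504 0.164 0.037] 0.17 [311. 198.]
screwdriver [ 0.671 -0.365  0.017] 0.58 [451. 283.]
screwdriver [ 0.505 -0.369  0.022] 0.44 [399. 303.]
collar [0.521 0.181 0.042] 0.64 [314. 194.]
wrench [ 0.716 -0.132  0.007] 0.52 [411. 234.]
check_weight [0.496 0.472 0.047] 0.43 [280. 162.]
```

View pics/scene0.png

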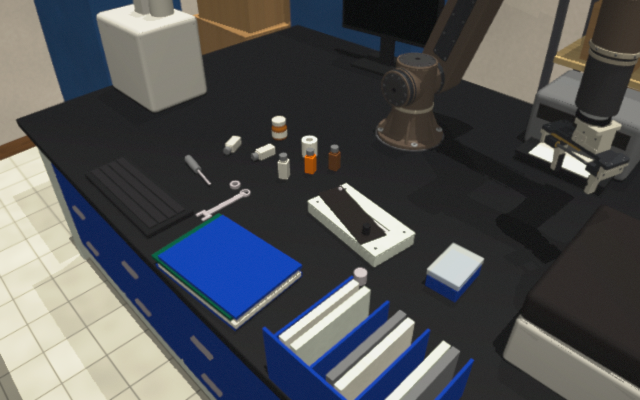

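View pics/side0.png

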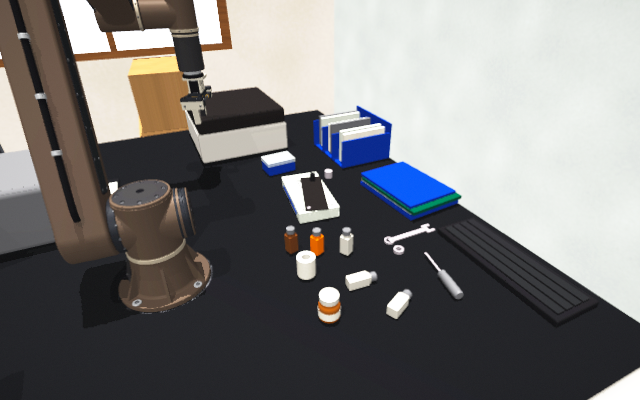

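Scene: station at (360,222), with the knob at about (367,229); white upright bottle at (284,166), orange and brown look-alikes at (310,162) and (334,158); lying whites at (264,152) and (233,145). Side view: white upright bottle at (346,242), look-alikes at (317,241) and (291,240), lying bottles at (360,281) and (399,303). Next I look from above with the wrist camera.

Request:
{"name": "carry_out", "arguments": {
  "increments": [
    [0,0,-65,262,-432,120,0],
    [0,0,-65,262,-432,120,0],
    [0,0,-65,262,-432,120,0],
    [0,0,-65,262,-432,120,0],
    [0,0,-65,262,-432,120,0],
    [0,0,-65,262,-432,120,0],
    [0,0,-65,262,-432,120,0],
    [0,0,-65,262,-432,120,0],
    [0,0,-65,262,-432,120,0],
    [0,0,-65,262,-432,120,0],
    [0,0,-65,262,-432,120,0],
    [0,0,-65,262,-432,120,0]
  ]
}}

```text
clock: 2.8
tool_pos: [0.4991, 0.2007, 0.3462]
orientation: [-180.0, -0.0, -175.5]
force: [-0.0, -0.3, 0.2]
opening: 0.0876
```

```bash
python3 - <<'E'
from h import *
s=snap('wrist','w1.png'); print(s['obs']['tool_pos'],s['obs']['orientation'],np.round(s['hand_eye'],3).tolist())
for l in ['station','cover','cover_knob']:
    for d in ctrl.search_frame(s,l)[:3]:
        c=np.array(d['centre']); print(l,np.round(c,3),round(d['confidence'],2),proj(s,c).round()[0])
E
```

```text
[0.49910898 0.20070976 0.34616542] [-1.79988708e+02 -3.31850311e-02 -1.75527418e+02] [[1.0, 0.001, 0.002, 0.0], [-0.001, 0.962, 0.272, -0.073], [-0.002, -0.272, 0.962, -0.159], [0.0, 0.0, 0.0, 1.0]]
station [0.516 0.2   0.047] 0.92 [305. 164.]
cover [0.524 0.186 0.043] 0.87 [301. 155.]
cover_knob [0.523 0.186 0.045] 0.83 [301. 155.]
cover_knob [0.514 0.201 0.043] 0.66 [307. 165.]
```

View pics/w1.png

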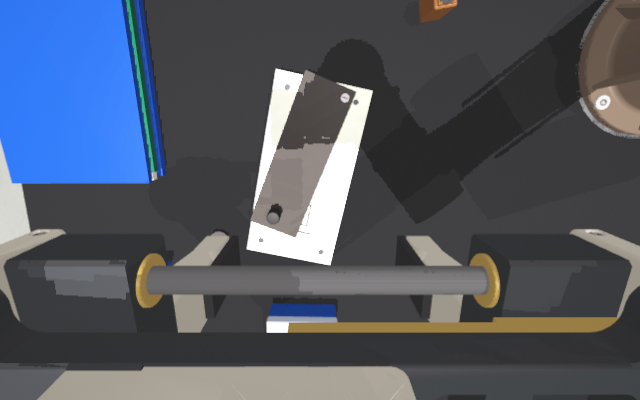

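Wrist view: station top corners at about (276,68), (372,91), (331,264), (248,250); pivot screw at (345,98), knob top at (273,217).

```bash
cat >> h.py <<'E'
def fit_station(s, corners, screw=None):
    "corners: px of (+x,-y),(-x,-y),(-x,+y),(+x,+y)"
    from scipy.optimize import least_squares
    g=cv2.cvtColor(s['pixels'],cv2.COLOR_BGR2GRAY)
    c=cv2.cornerSubPix(g,np.array(corners,np.float32).reshape(-1,1,2),(5,5),(-1,-1),(3,50,.01)).reshape(-1,2)
    L=np.array([[.07,-.14],[-.07,-.14],[-.07,.14],[.07,.14]]); z=[.04]*4; uv=c
    if screw is not None: L=np.r_[L,[[-.033,-.122]]]; z=z+[.048]; uv=np.r_[uv,[screw]]
    def W(p): 
        a=p[2]; R=np.array([[np.cos(a),-np.sin(a)],[np.sin(a),np.cos(a)]]); return np.c_[L@R.T+p[:2],z]
    r=least_squares(lambda p:(proj(s,W(p))-uv).ravel(),[.52,.2,0],loss='soft_l1')
    print('corners',c.tolist(),'\nresid px',r.fun.round(1).tolist()); return r.x
E
python3 - <<'E'
from h import *
s=dict(ctrl.snapshot('wrist')); s['obs']=ctrl.get_obs()
p=fit_station(s,[(276,68),(372,91),(331,264),(248,250)],(345,98)); print('station',p.round(4))
a=p[2];R=np.array([[np.cos(a),-np.sin(a)],[np.sin(a),np.cos(a)]])
piv=R@[-.033,-.122]+p[:2]; k=unproj(s,[(273,217)],.073)[0]; print('pivot',piv,'knob',k, np.linalg.norm(k[:2]-piv))
d=R.T@(k[:2]-piv); print('dir station',d,'angle from +y cw',np.arctan2(d[0],d[1]))
for z in (.034,): print('places',[(R@[0,y]+p[:2]).round(4).tolist() for y in (-.064,0,.064)])
# lying bottles & C
sc=snap('scene'); sd=snap('side')
g=lambda s,u,z: unproj(s,[u],z)[0].round(3)[:2]
print('knob scene',g(sc,(367,226),.073),'side',g(sd,(311,174),.073))
E
```

```text
corners [[275.50408935546875, 68.31299591064453], [372.6534423828125, 90.463623046875], [329.9141845703125, 265.2314147949219], [246.25851440429688, 249.055419921875]] 
resid px [0.4, 0.6, -0.3, 0.4, -0.2, -0.7, 0.4, -0.5, -0.2, -0.2]
station [ 0.5157  0.2174 -0.1301]
pivot [0.46710998 0.10066885] knob [0.55814674 0.27746094 0.073     ] 0.1988545579265589
dir station [0.06732292 0.18711162] angle from +y cw 0.34537927868868246
places [[0.5074, 0.1539], [0.5157, 0.2174], [0.524, 0.2808]]
knob scene [0.563 0.284] side [0.551 0.271]
```

Request:
{"name": "carry_out", "arguments": {
  "increments": [
    [0,0,-32,58,79,-227,0.3],
    [0,0,-32,58,79,-227,0.3],
    [0,0,-32,58,79,-227,0.3],
    [0,0,-32,58,79,-227,0.3],
    [0,0,-32,58,79,-227,0.3],
    [0,0,-32,58,79,-227,0.3],
    [0,0,-32,58,79,-265,0.3],
    [0,0,-32,58,79,-280,0.3],
    [0,0,-32,58,79,-295,0.3],
    [0,0,-32,58,79,-295,0.66],
    [0,0,-32,58,79,-295,0.66],
    [0,0,-32,58,79,-295,0.66]
  ]
}}

```text
clock: 4.65
tool_pos: [0.5581, 0.2791, 0.0525]
orientation: [179.9, 0.0, 152.4]
force: [-0.5, 0.5, 0.2]
opening: 0.0366
```

```bash
python3 - <<'E'
from h import *
import math
o=ctrl.get_obs(); print(o['tool_pos'],o['orientation'],o['force'],o['opening'],o['joint_pos'])
piv=np.array([.4671,.1007]);P=o['tool_pos'][:2]
r=.2; ph0=math.atan2(P[0]-piv[0],P[1]-piv[1]); print(ph0,np.linalg.norm(P-piv))
for i in range(1,15):
    d=i*6; ph=ph0+math.radians(d); q=piv+r*np.array([math.sin(ph),math.cos(ph)])-P
    print(-d,(q*1000).round().tolist())
E
```

```text
[0.55814207 0.27912511 0.05246435] [1.79925688e+02 3.26264861e-02 1.52390099e+02] [-0.46054449  0.47097176  0.174454  ] 0.036566175543182006 [ 4.44742516e+01  2.48190391e+01 -1.78746861e+01  1.11501678e-02
 -4.72255304e+01 -7.20916977e+01]
0.47181688298574653 0.20031020580340259
-6 [18.0, -11.0]
-12 [35.0, -23.0]
-18 [50.0, -37.0]
-24 [64.0, -53.0]
-30 [77.0, -70.0]
-36 [87.0, -88.0]
-42 [96.0, -107.0]
-48 [102.0, -127.0]
-54 [107.0, -147.0]
-60 [109.0, -168.0]
-66 [109.0, -189.0]
-72 [106.0, -210.0]
-78 [102.0, -230.0]
-84 [96.0, -250.0]
```

Request:
{"name": "carry_out", "arguments": {
  "increments": [
    [0,0,-6,18,-11,0,0.7],
    [0,0,-12,35,-23,0,0.7],
    [0,0,-18,50,-37,0,0.7],
    [0,0,-24,64,-53,0,0.7],
    [0,0,-30,77,-70,0,0.7],
    [0,0,-36,87,-88,0,0.7],
    [0,0,-42,96,-107,0,0.7],
    [0,0,-48,102,-127,0,0.7],
    [0,0,-54,107,-147,0,0.7],
    [0,0,-60,109,-168,0,0.7],
    [0,0,-66,109,-189,0,0.7],
    [0,0,-72,106,-210,0,0.7],
    [0,0,-78,102,-230,0,0.7],
    [0,0,-78,102,-230,0,0.7]
  ]
}}

```text
clock: 6.4
tool_pos: [0.6596, 0.0476, 0.0521]
orientation: [180.0, -0.0, 74.3]
force: [0.6, -0.4, 0.9]
opening: 0.0262
```

```bash
python3 - <<'E'
from h import *
sc=snap('scene'); cv2.imwrite('pics/crop1.png',cv2.resize(sc['pixels'][110:310,180:460],(784,560)))
E
```

```text
(no output)
```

View pics/crop1.png

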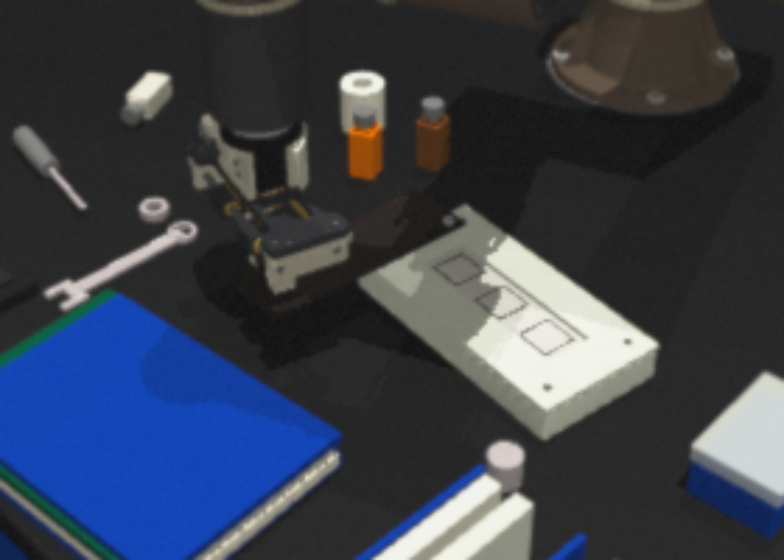

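Cover now lies along station +x; crop shows the whole tray with its three outlined squares uncovered. A small further push toward the stop.

Request:
{"name": "carry_out", "arguments": {
  "increments": [
    [0,0,-2,-2,-7,0,0.7],
    [0,0,-3,-3,-11,0,0.7],
    [0,0,-3,-3,-11,0,0.7]
  ]
}}

```text
clock: 6.82
tool_pos: [0.6572, 0.0395, 0.0518]
orientation: [179.9, -0.1, 71.4]
force: [-0.4, 6.9, 0.2]
opening: 0.0264
```

Stop reached (7 N). Open, lift and go look at the bottles.

Request:
{"name": "carry_out", "arguments": {
  "increments": [
    [0,0,0,0,0,0,0.3],
    [0,0,0,0,0,0,0.3],
    [0,0,0,0,0,60,0.3],
    [0,0,10,-160,-280,308,0],
    [0,0,10,-160,-280,308,0],
    [0,0,10,-160,-280,308,0],
    [0,0,10,-160,-280,308,0],
    [0,0,10,-160,-280,308,0],
    [0,0,10,-160,-280,308,0],
    [0,0,10,-160,-280,308,0],
    [0,0,10,-160,-280,308,0],
    [0,0,10,-160,-280,308,0]
  ]
}}

```text
clock: 8.32
tool_pos: [0.4964, -0.2419, 0.3587]
orientation: [-179.9, -0.0, 81.4]
force: [-0.0, -0.1, -0.6]
opening: 0.0873
```

```bash
python3 - <<'E'
from h import *
s=snap('wrist','w2.png'); print(s['obs']['tool_pos'],s['obs']['orientation'],s['obs']['joint_pos'].round(1))
for l in ['bottle_a_mid','bottle_c_mid','cover','cover_knob']:
    for d in ctrl.search_frame(s,l)[:4]:
        c=np.array(d['centre']); print(l,np.round(c,3),round(d['confidence'],2),proj(s,c).round()[0])
E
```

```text
[ 0.49640757 -0.24190737  0.35868715] [-1.79940201e+02 -2.80972228e-02  8.13595138e+01] [ -5.7   5.6  -1.9  -0.  -82.5 -93. ]
bottle_a_mid [ 0.467 -0.25   0.028] 0.82 [309. 146.]
bottle_a_mid [ 0.491 -0.114  0.063] 0.38 [402. 151.]
bottle_c_mid [ 0.494 -0.118  0.062] 0.94 [400. 153.]
bottle_c_mid [ 0.419 -0.079  0.059] 0.75 [423.  96.]
bottle_c_mid [ 0.355 -0.043  0.064] 0.59 [448.  42.]
cover [0.542 0.062 0.04 ] 0.81 [513. 165.]
cover [0.521 0.124 0.042] 0.51 [555. 146.]
cover_knob [0.543 0.062 0.048] 0.97 [516. 166.]
```

View pics/w2.png

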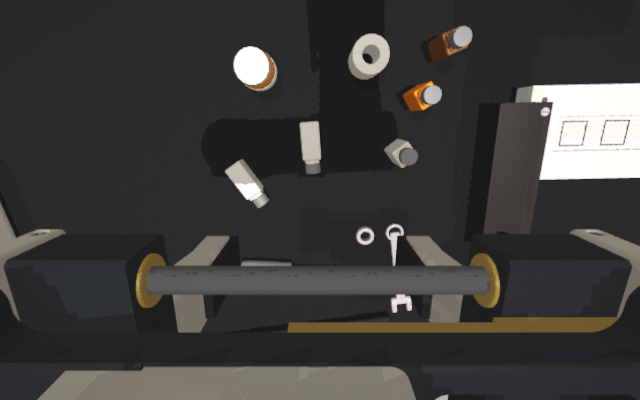

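Wrist view: upright white bottle C at (403,152), orange (425,96) and brown (452,42) look-alikes; lying bottles at (311,147) and (247,183); label roll (369,57), jar (255,68), collar (365,236), wrench (397,270). The white upright one at (403,152) is bottle C, since the task excludes brown and orange. I fit box models to the three white blobs.

```bash
cat >> h.py <<'E'
def bottle_pts(x,y,a,up,z0=0.):
    n=np.linspace(0,2*np.pi,16,endpoint=False)
    B=[[l,i,j] for l in(-.041,.019) for i in(-.015,.015) for j in(-.015,.015)]
    C=[[l,.0125*np.cos(t),.0125*np.sin(t)] for l in(.025,.041) for t in n]
    out=[]
    for P in (np.array(B),np.array(C)):
        if up: Q=np.c_[P[:,1],P[:,2],P[:,0]+.041]
        else: Q=np.c_[P[:,0],P[:,1],P[:,2]+.015]
        c,s=np.cos(a),np.sin(a)
        out.append(np.c_[Q[:,0]*c-Q[:,1]*s+x,Q[:,0]*s+Q[:,1]*c+y,Q[:,2]+z0])
    return out
def render(s,p,up,z0=0.,K=4):
    m=np.zeros((400*K,640*K),np.uint8)
    for P in bottle_pts(*p,up,z0):
        uv=proj(s,P); h=cv2.convexHull(uv.astype(np.float32)).reshape(-1,2)
        cv2.fillConvexPoly(m,np.round((h+.5)*K).astype(np.int32),1)
    return m
def fit_bottle(s,seed,p0,up,thr=60,z0=0.,K=4,win=45,mask=None):
    from scipy.optimize import minimize
    if mask is None:
        g=s['pixels'].max(2)>thr; _,lab=cv2.connectedComponents(g.astype(np.uint8)); mask=lab==lab[seed[1],seed[0]]
    M=cv2.resize(mask.astype(np.uint8),None,fx=K,fy=K,interpolation=cv2.INTER_NEAREST)
    u0,v0=[max(0,(c-win)*K) for c in seed]; sl=np.s_[v0:v0+2*win*K,u0:u0+2*win*K]
    def f(q):
        r=render(s,(q[0]/100,q[1]/100,q[2]),up,z0,K)[sl]; return 1-(r&M[sl]).sum()/(r|M[sl]).sum()
    best=None
    for a in ([p0[2]] if not up else [p0[2]+k*np.pi/8 for k in range(4)]):
        q0=np.array([p0[0]*100,p0[1]*100,a])
        r=minimize(f,q0,method='Nelder-Mead',options=dict(initial_simplex=q0+np.array([[0,0,0],[1,0,0],[0,1,0],[0,0,.25]]),xatol=.005,fatol=1e-4))
        if best is None or r.fun<best.fun: best=r
    return best.x*[.01,.01,1],1-best.fun,mask.sum()
E
python3 - <<'E'
from h import *
s=snap('wrist'); im=s['pixels'].copy()
for n,seed,up,p0 in (('C',(403,152),1,(.494,-.118,.4)),('A',(311,140),0,(.467,-.25,0.1)),('B',(247,180),0,(.50,-.37,-.6))):
    p,i,k=fit_bottle(s,seed,p0,up); print(n,p.round(4),np.degrees(p[2]).round(1),'iou',round(i,3),k)
    for P in bottle_pts(*p,up):
        h=cv2.convexHull(proj(s,P).astype(np.float32)); cv2.polylines(im,[np.round(h*16).astype(np.int32)],True,(0,0,255),1,cv2.LINE_AA,4)
cv2.imwrite('pics/fit.png',cv2.resize(im[110:220,210:440],None,fx=3.4,fy=3.4,interpolation=cv2.INTER_NEAREST))
E
```

```text
C [ 0.4974 -0.1103  0.5064] 29.0 iou 0.958 693
A [ 0.4695 -0.2483 -0.0741] -4.2 iou 0.936 992
B [ 0.5149 -0.3614  0.4536] 26.0 iou 0.928 1086
```

View pics/fit.png

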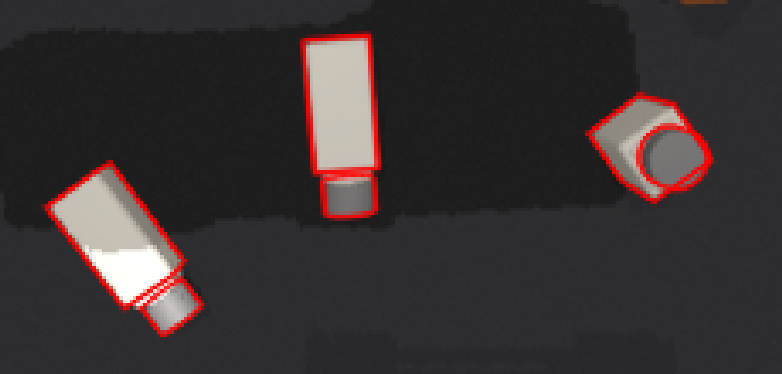

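The fits hug the outlines (IoU 0.93 to 0.96): C at yaw 29°, A at -4°, B at 26°. I start with C, grasping from the top.

Request:
{"name": "carry_out", "arguments": {
  "increments": [
    [0,0,37.6,0,132,-190,0.3],
    [0,0,37.6,0,132,-190,0.3],
    [0,0,37.6,0,132,-190,0.3],
    [0,0,37.6,0,132,-190,0.3],
    [0,0,37.6,0,132,-190,0.3],
    [0,0,37.6,0,132,-230,0.3],
    [0,0,37.6,0,132,-270,0.3],
    [0,0,37.6,0,132,-310,0.3],
    [0,0,37.6,0,132,-330,0.3],
    [0,0,37.6,0,132,-330,0.3],
    [0,0,37.6,0,132,-330,1],
    [0,0,37.6,0,132,-330,1],
    [0,0,37.6,0,132,-330,1],
    [0,0,37.6,0,132,-330,1],
    [0,0,37.6,0,132,-330,1],
    [0,0,37.6,0,132,-330,1]
  ]
}}

```text
clock: 10.62
tool_pos: [0.4971, -0.1102, 0.0302]
orientation: [180.0, 0.0, 119.0]
force: [-0.8, 1.1, 6.4]
opening: 0.0299
```

```bash
python3 - <<'E'
from h import *
o=ctrl.get_obs(); print(o['joint_pos'].round(2),o['tool_pos'],o['opening'],o['force'].round(1))
# planar kinematics from tool-down poses
J=np.array([[85.891,20.589,.634],[44.474,24.819,-17.875],o['joint_pos'][:3]]); P=np.array([[.23753,.63129,.22565],[.55814,.27913,.05246],o['tool_pos']])
for j,p in zip(J,P):
    a=np.radians(j[0]); print('in-plane',p[0]*np.cos(a)+p[1]*np.sin(a),'lateral',-p[0]*np.sin(a)+p[1]*np.cos(a),p[2],j[1]-j[2])
E
```

```text
[ 9.640e+00  1.777e+01 -3.388e+01  2.000e-02 -3.831e+01 -7.065e+01] [ 0.4970814  -0.11022076  0.03015558] 0.029933288536517944 [-0.8  1.1  6.4]
in-plane 0.6466872975818966 lateral -0.19168490849887873 0.22565 19.955
in-plane 0.5938255269297402 lateral -0.19184644918949215 0.05246 42.694
in-plane 0.47161723589735255 lateral -0.19187423320369662 0.030155575243643557 51.645394894350346
```

Request:
{"name": "carry_out", "arguments": {
  "increments": [
    [0,0,0,0,0,40,1],
    [0,0,0,0,0,100,1],
    [0,0,0,0,0,150,1],
    [0,0,-36.5,10.3,264,150,1],
    [0,0,-36.5,10.3,264,150,1],
    [0,0,-36.5,10.3,264,150,1],
    [0,0,-36.5,10.3,264,150,1],
    [0,0,-36.5,10.3,264,150,1],
    [0,0,-36.5,10.3,264,150,1],
    [0,0,-36.5,10.3,264,150,1],
    [0,0,-36.5,10.3,264,110,1],
    [0,0,-36.5,10.3,264,75,1],
    [0,0,-36.5,10.3,264,50,1],
    [0,0,-36.5,10.3,264,40,1],
    [0,0,-36.5,10.3,264,36,1],
    [0,0,-36.5,10.3,264,34.5,1],
    [0,0,-36.5,10.3,264,34,1]
  ]
}}

```text
clock: 12.75
tool_pos: [0.5074, 0.154, 0.0643]
orientation: [179.9, -0.1, 82.5]
force: [-0.6, -0.6, -0.7]
opening: 0.0299
```

Request:
{"name": "carry_out", "arguments": {
  "increments": [
    [0,0,0,0,0,-0.7,1],
    [0,0,0,0,0,-1.2,1]
  ]
}}

```text
clock: 13.0
tool_pos: [0.5075, 0.154, 0.0641]
orientation: [179.9, -0.0, 82.5]
force: [-6.1, -1.6, 16.0]
opening: 0.0301
```

Request:
{"name": "carry_out", "arguments": {
  "increments": [
    [0,0,0,0,0,0.7,1],
    [0,0,0,0,0,0.7,0.45],
    [0,0,0,0,0,0.7,0.45],
    [0,0,0,0,0,0.7,0.45],
    [0,0,0,0,0,30,0.45],
    [0,0,0,0,0,90,0.3],
    [0,0,0,0,0,150,0],
    [0,0,0,30,30,260,0],
    [0,0,0,30,50,280,0],
    [0,0,0,30,50,280,0],
    [0,0,0,30,50,280,0]
  ]
}}

```text
clock: 14.38
tool_pos: [0.5374, 0.2045, 0.3431]
orientation: [179.9, -0.1, 82.5]
force: [0.2, -0.2, 0.1]
opening: 0.0872
```

```bash
python3 - <<'E'
from h import *
s=snap('wrist','w3.png'); o=s['obs']; print(o['joint_pos'].round(2),o['tool_pos'])
print(proj(s,[[.5074,.1539,.116],[.5074,.1539,.094],[.5157,.2174,.034],[.524,.2808,.034]]).round(1).tolist())
a=-.1301;R=np.array([[np.cos(a),-np.sin(a)],[np.sin(a),np.cos(a)]])
im=s['pixels'].copy()
for y in(-.064,0,.064):
    q=np.array([R@[i,y+j]+[.5157,.2174] for i,j in((-.018,-.018),(.018,-.018),(.018,.018),(-.018,.018))])
    cv2.polylines(im,[np.round(proj(s,np.c_[q,[.034]*4])*16).astype(np.int32)],True,(0,255,0),1,cv2.LINE_AA,4)
for P in bottle_pts(.5074,.1539,-.13,1,.034):
    cv2.polylines(im,[np.round(cv2.convexHull(proj(s,P).astype(np.float32))*16).astype(np.int32)],True,(0,0,255),1,cv2.LINE_AA,4)
cv2.imwrite('pics/w3c.png',cv2.resize(im[20:240,150:470],None,fx=2.4,fy=2.4,interpolation=cv2.INTER_NEAREST))
E
```

```text
[  40.32    7.99   -1.13   -0.    -80.78 -137.8 ] [0.53738546 0.20447675 0.34308721]
[[273.7, 157.4], [276.0, 155.2], [323.4, 150.3], [365.7, 150.3]]
```

View pics/w3c.png

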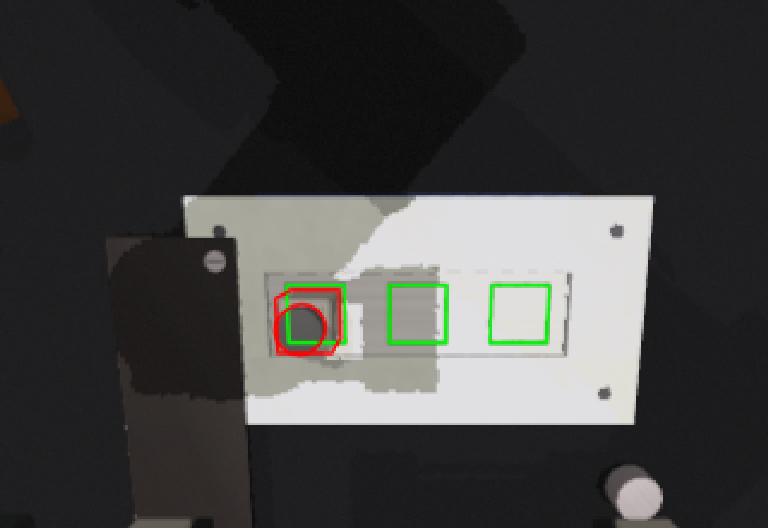

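Green outlines sit centred in the tray and bottle C matches its predicted pose on place0, so the calibration holds. Next, in free air, I test whether the tilted pose needed for standing bottles at place2 is reachable.

Request:
{"name": "carry_out", "arguments": {
  "increments": [
    [-5.8,-44.6,0,-13,77,-150,0],
    [-5.8,-44.6,0,-13,77,-150,0],
    [-5.8,-44.6,0,-13,77,-150,0],
    [-5.8,-44.6,0,-13,77,-150,0],
    [-5.8,-44.6,0,-13,77,-150,0],
    [-5.8,-44.6,0,-13,77,-200,0],
    [-5.8,-44.6,0,-13,77,-240,0],
    [-5.8,-44.6,0,-13,77,-240,0]
  ]
}}

```text
clock: 15.42
tool_pos: [0.5972, 0.2097, 0.2667]
orientation: [147.9, 0.5, 88.5]
force: [0.7, 0.2, -0.9]
opening: 0.0878
```

```bash
cat > kin.py <<'E'
from h import *
from scipy.optimize import least_squares
def Ry(a): return cv2.Rodrigues(np.array([0,a,0.]))[0]
def Rz(a): return cv2.Rodrigues(np.array([0,0,a]))[0]
def Rx(a): return cv2.Rodrigues(np.array([a,0,0.]))[0]
def fk(q,k):
    a1,L2,L3,a3,d1,T,off,offw=k; q=np.radians(q); p=q[1]-q[2]
    R1=Rz(q[0]); el=np.array([a1,off,d1])+Ry(q[1])@[0,0,L2]
    R3=Ry(p)@Rx(K4*q[3]); w=el+Ry(p)@[L3,0,a3]
    R5=R3@Ry(-q[4])  # tool z along +x of R5
    R6=R5@Rx(K6*q[5])
    pos=R1@(w+R5@[T,0,0]+R3@[0,offw,0])
    C=np.array([[0,0,1],[0,-1,0],[1,0,0.]])  # tool axes at j6=0: x=-? 
    return pos,R1@R6@C
K4=1;K6=1
E
python3 - <<'E'
from kin import *
import kin
o=ctrl.get_obs(); print(o['joint_pos'].round(2),o['tool_pos'].round(4),o['orientation'].round(2))
Q=[[85.891,20.589,.634,-.02,-70.138,-16.505],[44.474,24.819,-17.875,.01,-47.226,-72.092],[9.64,17.77,-33.88,.02,-38.31,-70.65],[40.32,7.99,-1.13,0,-80.78,-137.8],o['joint_pos']]
P=[[.23753,.63129,.22565],[.55814,.27913,.05246],[.49708,-.11022,.03016],[.53739,.20448,.34309],o['tool_pos']]
O=[None]*4+[rpy(o['orientation'])]
for kin.K4 in(1,-1):
  for kin.K6 in (1,-1):
    f=lambda k:np.concatenate([fk(q,k)[0]-p for q,p in zip(Q,P)])
    r=least_squares(f,[.05,.35,.35,.0,.35,.25,-.1,-.09]); print(kin.K4,kin.K6,r.x.round(4),np.abs(r.fun).max())
    print(fk(Q[4],r.x)[1].T@O[4])
E
```

```text
[  45.85   -0.19  -43.     46.21  -33.27 -173.59] [0.5972 0.2097 0.2667] [147.86   0.45  88.46]
1 1 [ 0.0235  0.4807  0.4619  0.0342 -0.0584  0.0375 -0.5217  0.329 ] 0.012075175936383131
[[-0.08343548 -0.83995554 -0.53620259]
 [ 0.83995554  0.23025025 -0.4913853 ]
 [ 0.53620259 -0.4913853   0.68631426]]
1 -1 [ 0.0235  0.4807  0.4619  0.0342 -0.0584  0.0375 -0.5217  0.329 ] 0.012075175936383131
[[-0.26769725 -0.87010539 -0.41382943]
 [ 0.80051544  0.03817198 -0.59809525]
 [ 0.53620259 -0.4913853   0.68631426]]
-1 1 [ 0.      0.6016  0.4636  0.      0.1988  0.378  -0.     -0.1918] 2.7771414563365626e-05
[[-9.75081700e-01 -2.21846068e-01  1.68057849e-16]
 [ 2.21846068e-01 -9.75081700e-01 -1.91293567e-16]
 [ 1.35704101e-16 -2.05439730e-16  1.00000000e+00]]
-1 -1 [ 0.      0.6016  0.4636  0.      0.1988  0.378  -0.     -0.1918] 2.7771414563365626e-05
[[-1.00000000e+00 -5.77792617e-16  1.51191575e-16]
 [ 5.59380222e-16 -1.00000000e+00 -1.66125525e-16]
 [ 1.35704101e-16 -2.05439730e-16  1.00000000e+00]]
```

Kinematics identified to 0.03 mm; the tilt ran into the j6 limit (-173.6°). I now check IK for pick and place poses in both jaw flips.

```bash
cat > ik.py <<'E'
import kin; from kin import *
kin.K4=kin.K6=-1
k=[0,.6016,.4636,0,.1988,.378,0,-.1918]
lo=np.array([-176.03,-82.01,-58.28,-173.87,-174.79,-173.66]);hi=np.array([176.03,121.73,71.71,95.51,-.11,173.66])
D=np.diag([-1,-1,1.])
def FK(q): p,R=fk(q,k); return p,R@D
def ik(p,R,n=40,seed=0,q0=None):
    rng=np.random.default_rng(seed); sols=[]
    def f(q): P,r=FK(q); return np.r_[(P-p)*10,cv2.Rodrigues(r.T@R)[0].ravel()]
    for i in range(n):
        s=q0 if (q0 is not None and i==0) else lo+(hi-lo)*rng.random(6)
        r=least_squares(f,np.clip(s,lo+.1,hi-.1),bounds=(lo,hi))
        if r.cost<1e-8 and not any(np.abs(r.x-s).max()<1 for s in sols): sols.append(r.x)
    return sols
def tiltR(jaw,tilt):
    "tool down with jaw yaw (deg), then tilt deg about jaw axis (+: body leans along cap dir=jaw-90)"
    R=rpy([180,0,jaw]); ax=np.array([np.cos(np.radians(jaw)),np.sin(np.radians(jaw)),0])
    return cv2.Rodrigues(np.radians(tilt)*ax)[0]@R
E
python3 - <<'E'
from ik import *
def show(n,p,jaw,tilt):
    for fl in (0,180):
        # tilt about the same world axis for both flips
        R=tiltR(jaw,tilt)@Rz(np.radians(fl))
        print(n,tilt,'flip',fl,[s.round().astype(int).tolist() for s in ik(np.array(p),R,n=25)])
for t in (45,35):
    show('pickA',[.4695-.01,-.2483,.009],85.8,t); show('pickB',[.5149,-.3614,.009],116,t)
    for n,p in (('place2',[.53,.28,.065]),('place1',[.522,.216,.065])):
        show(n,p,82.55,t-90)
    show('midair',[.5,.0,.3],82.55,t-90)
E
```

```text
pickA 45 flip 0 [[-6, 46, -1, 1, -87, -89]]
pickA 45 flip 180 [[-6, 46, -1, 1, -87, 91]]
pickB 45 flip 0 [[-5, 47, -6, 22, -78, -72]]
pickB 45 flip 180 [[-5, 47, -6, 22, -78, 108]]
place2 -45 flip 0 []
place2 -45 flip 180 []
place1 -45 flip 0 []
place1 -45 flip 180 []
midair -45 flip 0 []
midair -45 flip 180 []
pickA 35 flip 0 [[-6, 40, -8, 1, -77, -89]]
pickA 35 flip 180 [[-6, 40, -8, 1, -77, 91]]
pickB 35 flip 0 [[-7, 42, -10, 19, -69, -69]]
pickB 35 flip 180 [[-7, 42, -10, 19, -69, 111]]
place2 -55 flip 0 []
place2 -55 flip 180 []
place1 -55 flip 0 []
place1 -55 flip 180 []
midair -55 flip 0 []
midair -55 flip 180 []
```

```bash
timeout 500 python3 - <<'E'
from ik import *
def n(p,jaw,tilt):
    out=[]
    for fl in (0,180):
        s=ik(np.array(p),tiltR(jaw,tilt)@Rz(np.radians(fl)),n=10); out+= [x.round().astype(int).tolist() for x in s]
    return out
for t in (-45,-55):
    for nm,p in (('place2',[.524,.281,.065]),('place1',[.516,.217,.065])):
        for h in (82.5,-97.5): print(nm,t,h,n(p,h+90,t))
for t in (-45,-55):
  for p in ([.65,-.1,.035],[.75,-.05,.035],[.6,-.3,.035],[.6,-.3,.2]):
    for h in (-60,-30,0,30,60): 
        r=n(p,h+90,t)
        if r: print('bench',p,t,h,r)
E
```

```text
place2 -45 82.5 [[13, 22, -17, -60, -50, 20], [13, 22, -17, -60, -50, -160]]
place2 -45 -97.5 [[58, 43, -5, 17, -84, 106], [58, 43, -5, 17, -84, -74]]
place1 -45 82.5 [[6, 22, -18, -58, -54, 24], [6, 22, -18, -58, -54, -156]]
place1 -45 -97.5 [[56, 39, -14, 19, -79, 106], [56, 39, -14, 19, -79, -74]]
place2 -55 82.5 [[5, 27, -17, -70, -58, 35], [5, 27, -17, -70, -58, -145]]
place2 -55 -97.5 [[59, 48, -2, 19, -92, 105], [59, 48, -2, 19, -92, -75]]
place1 -55 82.5 [[-2, 27, -18, -67, -62, 37], [-2, 27, -18, -67, -62, -143]]
place1 -55 -97.5 [[57, 45, -11, 21, -87, 104], [57, 45, -11, 21, -87, -76]]
bench [0.65, -0.1, 0.035] -45 0 [[-12, 20, -25, -86, -9, 4]]
bench [0.65, -0.1, 0.035] -45 30 [[-21, 25, -18, -68, -36, 14], [-21, 25, -18, -68, -36, -166]]
bench [0.65, -0.1, 0.035] -45 60 [[-22, 33, -4, -54, -60, 24], [-22, 33, -4, -54, -60, -156]]
bench [0.75, -0.05, 0.035] -45 -60 [[17, 34, -41, 87, -44, 112], [17, 34, -41, 87, -44, -68]]
bench [0.75, -0.05, 0.035] -45 30 [[-11, 29, -10, -65, -31, 2]]
bench [0.75, -0.05, 0.035] -45 60 [[-15, 37, 4, -54, -58, 15], [-15, 37, 4, -54, -58, -
[... 1205 characters left out ...]
5, -0.05, 0.035] -55 60 [[-21, 40, 5, -64, -64, 26], [-21, 40, 5, -64, -64, -154]]
bench [0.6, -0.3, 0.035] -55 -30 [[-52, 29, -47, -153, -43, 83], [-52, 29, -47, -153, -43, -97]]
bench [0.6, -0.3, 0.035] -55 0 [[-49, 27, -24, -96, -38, 41], [-49, 27, -24, -96, -38, -139]]
bench [0.6, -0.3, 0.035] -55 30 [[-47, 34, -8, -69, -58, 32], [-47, 34, -8, -69, -58, -148]]
bench [0.6, -0.3, 0.035] -55 60 [[-43, 43, 10, -54, -81, 35], [-43, 43, 10, -54, -81, -145]]
bench [0.6, -0.3, 0.2] -55 0 [[-36, 8, -20, -68, -31, -2]]
bench [0.6, -0.3, 0.2] -55 30 [[-45, 20, -5, -61, -64, 13], [-45, 20, -5, -61, -64, -167]]
bench [0.6, -0.3, 0.2] -55 60 [[-43, 32, 14, -53, -89, 22], [-43, 32, 14, -53, -89, -158]]
```

Tool pointing +x is out of reach, but pointing along station -y (body on the +y side) is comfortable for place1 and place2. Plan: B goes to place1, then A to place2. First I undo the test tilt.

Request:
{"name": "carry_out", "arguments": {
  "increments": [
    [5.8,44.6,0,13,-77,240,0],
    [5.8,44.6,0,13,-77,240,0],
    [5.8,44.6,0,13,-77,240,0],
    [5.8,44.6,0,13,-77,240,0],
    [5.8,44.6,0,13,-77,240,0],
    [5.8,44.6,0,13,-77,240,0],
    [5.8,44.6,0,13,-77,240,0],
    [5.8,44.6,0,13,-77,240,0]
  ]
}}

```text
clock: 16.42
tool_pos: [0.6113, 0.1343, 0.5069]
orientation: [-167.4, -3.9, 87.0]
force: [-0.1, 0.3, -0.2]
opening: 0.0875
```

```bash
cat >> ik.py <<'E'
from scipy.spatial.transform import Rotation as Ro
def plan(q,p0,R0,steps):
    "steps: (R,p); prints rotvec/shift from (p0,R0), checks IK along geodesic"
    R=R0;p=p0
    for Rt,pt in steps:
        rv=cv2.Rodrigues(Rt@R.T)[0]
        for t in np.linspace(0,1,9)[1:]:
            s=ik(p+(pt-p)*t,cv2.Rodrigues(rv*t)[0]@R,n=1,q0=q)
            if not s: print('  FAIL at',t,q.round()); break
            if np.abs(s[0]-q).max()>40: print('  jump',(s[0]-q).round())
            q=s[0]
        R,p=Rt,pt
        rv0=np.degrees(cv2.Rodrigues(Rt@R0.T)[0]).ravel()
        print('turn',rv0.round(1),'shift',((pt-p0)*1000).round(1),'q',q.round(),'margin',np.minimum(q-lo,hi-q).min().round())
    return q
E
python3 - <<'E'
from ik import *
o=ctrl.get_obs(); p=o['tool_pos'];R=rpy(o['orientation']); print(p,o['orientation'].round(2),o['joint_pos'].round(1))
d=np.array([np.cos(np.radians(26)),np.sin(np.radians(26)),0]); mid=np.array([.5149,-.3614,0])
t=mid-.0104*d; t[2]=.010; Rp=tiltR(116,45)
up=t+[0,0,.24]
q=plan(o['joint_pos'],p,R,[(tiltR(116,0),up+[0,0,.05]),(Rp,up),(Rp,t)])
print('pick pose -> carry')
# after grasp
h=-97.5+.05; jp=-7.45; 
a=-.1301;S=np.array([[np.cos(a),-np.sin(a)],[np.sin(a),np.cos(a)]])
hd=np.array([np.cos(np.radians(-97.45)),np.sin(np.radians(-97.45)),0])
# standing: grasp height above base 44; grasp point is (zg-15mm) behind axis
zg=.010+.019*np.cos(np.pi/4)-.015
def placeT(xy,zb):
    g=np.r_[xy,zb+.044]-zg*hd; return g+.019*(hd*.7071+[0,0,-.7071])
T=placeT([.5157,.2174],.034); Rq=tiltR(-7.45,-45); print('TCP at place1',T)
Rm=tiltR(-7.45,45)
plan(q,t,Rp,[(Rp,t+[0,0,.2]),(Rm,np.array([.5157,.12,.30])),(Rq,T+[0,0,.12]),(Rq,T)])
E
```

```text
[0.61131156 0.13434399 0.50688469] [-167.37   -3.87   86.96] [  24.3   22.    40.9  -10.4 -118.2 -121. ]
turn [ -1.3 -13.3  28.5] shift [-105.8 -500.3 -206.9] q [-18.  14.   1.   0. -77. -46.] margin 59.0
turn [-10.2  31.3  29.3] shift [-105.8 -500.3 -256.9] q [ -5.  34.   2.  22. -98. -63.] margin 60.0
turn [-10.2  31.3  29.3] shift [-105.8 -500.3 -496.9] q [ -5.  47.  -8.  22. -77. -72.] margin 50.0
pick pose -> carry
TCP at place1 [0.51505171 0.21244234 0.0645651 ]
turn [0. 0. 0.] shift [  0.   0. 200.] q [ -5.  35.  -0.  22. -95. -65.] margin 58.0
  FAIL at 1.0 [  -7.   14.    2.  -43.  -91. -161.]
turn [  -0.    -0.  -123.4] shift [ 10.1 486.  290. ] q [  -7.   14.    2.  -43.  -91. -161.] margin 13.0
  FAIL at 0.125 [  -7.   14.    2.  -43.  -91. -161.]
turn [-61.7 -85.8 -93.1] shift [  9.5 578.4 174.6] q [  -7.   14.    2.  -43.  -91. -161.] margin 13.0
  FAIL at 0.125 [  -7.   14.    2.  -43.  -91. -161.]
turn [-61.7 -85.8 -93.1] shift [  9.5 578.4  54.6] q [  -7.   14.    2.  -43.  -91. -161.] margin 13.0
```

```bash
python3 - <<'E'
from ik import *
o=ctrl.get_obs(); p=o['tool_pos'];R=rpy(o['orientation'])
d=np.array([np.cos(np.radians(26)),np.sin(np.radians(26)),0]); t=np.array([.5149,-.3614,0])-.0104*d; t[2]=.010
T=np.array([.51505,.21244,.06457])
for fl in (0,180):
    F=Rz(np.radians(fl)); Rp=tiltR(116,45)@F; Rq=tiltR(-7.45,-45)@F
    q=ik(t+[0,0,.2],Rp,n=10)[0]; print('flip',fl,q.round())
    for z in (.3,.2):
        print('direct',z); plan(q,t,Rp,[(Rq,np.r_[T[:2],z])])
    print('tilt0 waypoint'); plan(q,t,Rp,[(tiltR(116,0)@F,t+[0,0,.3]),(tiltR(-7.45,0)@F,np.r_[T[:2],.3]),(Rq,np.r_[T[:2],.2]),(Rq,T)])
    print('tilt0 wp2'); plan(q,t,Rp,[(tiltR(60,0)@F,np.array([.55,-.1,.3])),(tiltR(-7.45,-25)@F,np.r_[T[:2],.3]),(Rq,np.r_[T[:2],.2]),(Rq,T)])
E
```

```text
flip 0 [ -5.  35.  -0.  22. -95. -65.]
direct 0.3
  FAIL at 0.625 [  24.   20.  -21.   14.  -73. -157.]
turn [-61.7 -85.8 -93.1] shift [  9.5 578.4 290. ] q [  24.   20.  -21.   14.  -73. -157.] margin 17.0
direct 0.2
  FAIL at 0.625 [  24.   24.  -24.   15.  -67. -158.]
turn [-61.7 -85.8 -93.1] shift [  9.5 578.4 190. ] q [  24.   24.  -24.   15.  -67. -158.] margin 15.0
tilt0 waypoint
turn [ 19.7 -40.4  -0. ] shift [  0.   0. 300.] q [-18.  13.   2.  -0. -78. -46.] margin 60.0
  FAIL at 0.75 [  22.    2.  -12.   -0.  -75. -163.]
turn [ -31.8  -44.3 -115.9] shift [  9.5 578.4 290. ] q [  22.    2.  -12.   -0.  -75. -163.] margin 11.0
  FAIL at 0.125 [  22.    2.  -12.   -0.  -75. -163.]
turn [-61.7 -85.8 -93.1] shift [  9.5 578.4 190. ] q [  22.    2.  -12.   -0.  -75. -163.] margin 11.0
  FAIL at 0.125 [  22.    2.  -12.   -0.  -75. -163.]
turn [-61.7 -85.8 -93.1] shift [  9.5 578.4  54.6] q [  22.    2.  -12.   -0.  -75. -163.] margin 11.0
tilt0 wp2
turn [ -1.6 -46.7 -53. ] shift [ 44.4 266.  290. ] q [  10.    7.   -7.   -0.  -75. -130.] margin 44.0
  FAIL at 0.375 [  23.    4.  
[... 810 characters left out ...]
 40.0
turn [ -31.8  -44.3 -115.9] shift [  9.5 578.4 290. ] q [ 43.   7.  -8.   0. -75. -50.] margin 51.0
turn [-61.7 -85.8 -93.1] shift [  9.5 578.4 190. ] q [ 55.  31.  -9.  19. -92. -69.] margin 50.0
turn [-61.7 -85.8 -93.1] shift [  9.5 578.4  54.6] q [ 55.  39. -14.  19. -79. -74.] margin 44.0
tilt0 wp2
turn [ -1.6 -46.7 -53. ] shift [ 44.4 266.  290. ] q [ 10.   7.  -7.   0. -75.  50.] margin 51.0
turn [ -48.8  -67.9 -105.2] shift [  9.5 578.4 290. ] q [ 51.  17.  -4.  13. -90. -61.] margin 54.0
turn [-61.7 -85.8 -93.1] shift [  9.5 578.4 190. ] q [ 55.  31.  -9.  19. -92. -69.] margin 50.0
turn [-61.7 -85.8 -93.1] shift [  9.5 578.4  54.6] q [ 55.  39. -14.  19. -79. -74.] margin 44.0
```

```bash
python3 - <<'E'
from ik import *
o=ctrl.get_obs(); p=o['tool_pos'];R=rpy(o['orientation'])
d=np.array([np.cos(np.radians(26)),np.sin(np.radians(26)),0]); t=np.array([.5149,-.3614,0])-.0104*d; t[2]=.010
F=np.diag([-1,-1,1.]); Rp=tiltR(116,45)@F
R1=rpy([180,0,-153]); u=t+[0,0,.29]
q=plan(o['joint_pos'],p,R,[(R1,u)])
plan(q,u,R1,[(Rp,t+[0,0,.1]),(Rp,t)])
E
```

```text
turn [ 10.2 -12.2 119. ] shift [-105.8 -500.3 -206.9] q [-18.  14.   1.   0. -77.  45.] margin 59.0
turn [15.7 47.1 84. ] shift [   0.    0. -190.] q [ -5.  40.  -5.  22. -86. 112.] margin 53.0
turn [15.7 47.1 84. ] shift [   0.    0. -290.] q [ -5.  47.  -8.  22. -77. 108.] margin 50.0
```

Request:
{"name": "carry_out", "arguments": {
  "increments": [
    [10.2,-12.2,119,-105.8,-500.3,-206.9,0.3],
    [10.2,-12.2,119,-105.8,-500.3,-206.9,0.3],
    [10.2,-12.2,119,-105.8,-500.3,-206.9,0.3],
    [10.2,-12.2,119,-105.8,-500.3,-206.9,0.3],
    [10.2,-12.2,119,-105.8,-500.3,-206.9,0.3],
    [10.2,-12.2,119,-105.8,-500.3,-206.9,0.3],
    [10.2,-12.2,119,-105.8,-500.3,-206.9,0.3],
    [10.2,-12.2,119,-105.8,-500.3,-206.9,0.3],
    [10.2,-12.2,119,-105.8,-500.3,-206.9,0.3],
    [10.2,-12.2,119,-105.8,-500.3,-206.9,0.3],
    [10.2,-12.2,119,-105.8,-500.3,-206.9,0.3],
    [10.2,-12.2,119,-105.8,-500.3,-206.9,0.3],
    [10.2,-12.2,119,-105.8,-500.3,-206.9,0.3],
    [10.2,-12.2,119,-105.8,-500.3,-206.9,0.3],
    [10.2,-12.2,119,-105.8,-500.3,-206.9,0.3]
  ]
}}

```text
clock: 18.3
tool_pos: [0.5049, -0.3654, 0.3017]
orientation: [180.0, -0.0, -152.9]
force: [-0.2, -0.4, 0.0]
opening: 0.0617
```

Request:
{"name": "carry_out", "arguments": {
  "increments": [
    [15.7,47.1,84,0,0,-20,0.3],
    [15.7,47.1,84,0,0,-40,0.3],
    [15.7,47.1,84,0,0,-60,0.3],
    [15.7,47.1,84,0,0,-80,0.3],
    [15.7,47.1,84,0,0,-100,0.3],
    [15.7,47.1,84,0,0,-120,0.3],
    [15.7,47.1,84,0,0,-140,0.3],
    [15.7,47.1,84,0,0,-160,0.3],
    [15.7,47.1,84,0,0,-180,0.3],
    [15.7,47.1,84,0,0,-190,0.3],
    [15.7,47.1,84,0,0,-190,0.3],
    [15.7,47.1,84,0,0,-190,0.3]
  ]
}}

```text
clock: 19.8
tool_pos: [0.5056, -0.3663, 0.1128]
orientation: [135.1, -0.1, -64.0]
force: [-0.4, 0.0, 1.1]
opening: 0.0614
```

Request:
{"name": "carry_out", "arguments": {
  "increments": [
    [0,0,0,0,0,-40,0.3],
    [0,0,0,0,0,-75,0.3],
    [0,0,0,0,0,-92,0.3],
    [0,0,0,0,0,-98,0.3],
    [0,0,0,0,0,-102,0.3],
    [0,0,0,0,0,-102,0.3]
  ]
}}

```text
clock: 20.55
tool_pos: [0.5055, -0.3659, 0.0103]
orientation: [135.0, -0.1, -63.9]
force: [0.6, -0.5, -0.2]
opening: 0.0614
```

```bash
python3 - <<'E'
from h import *
o=ctrl.get_obs(); print(o['tool_pos'],o['orientation'],o['force'].round(1))
s=snap('wrist'); sc=snap('scene'); 
uv=proj(sc,[[.5149,-.3614,.015]])[0].astype(int); print(uv)
a=cv2.resize(s['pixels'],(480,300)); b=cv2.resize(sc['pixels'][uv[1]-40:uv[1]+40,uv[0]-64:uv[0]+64],(480,300),interpolation=cv2.INTER_CUBIC)
cv2.imwrite('pics/pb.png',np.vstack([a,b]))
E
```

```text
[ 0.50547311 -0.36585671  0.01025922] [ 1.35022635e+02 -5.32647588e-02 -6.38956111e+01] [ 0.6 -0.5 -0.2]
[231 145]
```

View pics/pb.png

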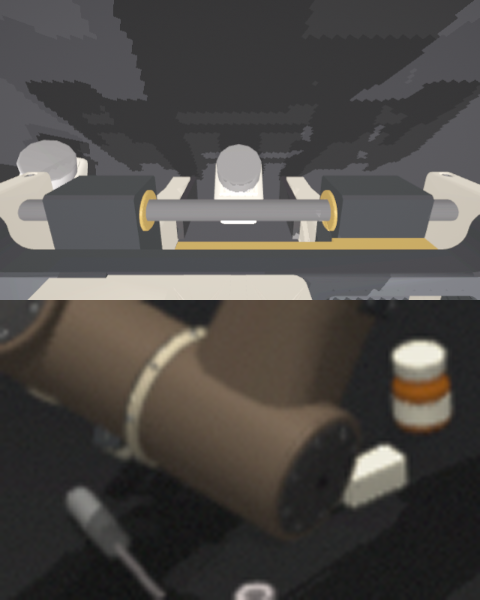

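The wrist half shows B's cap centred between the fingers at (238,165), with A's cap off to the left; no contact force. Close and lift.

Request:
{"name": "carry_out", "arguments": {
  "increments": [
    [0,0,0,0,0,0,1],
    [0,0,0,0,0,0,1],
    [0,0,0,0,0,0,1],
    [0,0,0,0,0,0,1],
    [0,0,0,0,0,0,1],
    [0,0,0,0,0,20,1],
    [0,0,0,0,0,70,1],
    [0,0,0,0,0,120,1],
    [0,0,0,0,0,170,1],
    [0,0,0,0,0,200,1],
    [0,0,0,0,0,200,1]
  ]
}}

```text
clock: 22.02
tool_pos: [0.506, -0.366, 0.2135]
orientation: [135.3, -0.2, -63.9]
force: [0.4, 0.2, -0.9]
opening: 0.0298
```

```bash
python3 - <<'E'
from ik import *
o=ctrl.get_obs(); p=o['tool_pos'];R=rpy(o['orientation']); print(p,o['orientation'],o['opening'],o['force'].round(1))
F=np.diag([-1,-1,1.]); Rq=tiltR(-7.45,-45)@F
T=np.array([.51505,.21244,.06457])
plan(o['joint_pos'],p,R,[(Rq,np.r_[T[:2],.2]),(Rq,T)])
E
```

```text
[ 0.50600471 -0.36599043  0.21349901] [135.26996924  -0.22667804 -63.8780662 ] 0.029759727898419245 [ 0.4  0.2 -0.9]
turn [-61.3 -85.7 -93.2] shift [  9.  578.4 -13.5] q [ 55.  31.  -9.  19. -92. -69.] margin 50.0
turn [-61.3 -85.7 -93.2] shift [   9.   578.4 -148.9] q [ 55.  39. -14.  19. -79. -74.] margin 44.0
```

Request:
{"name": "carry_out", "arguments": {
  "increments": [
    [-61.3,-85.7,-93.2,0,45,20,1],
    [-61.3,-85.7,-93.2,1,90,30,1],
    [-61.3,-85.7,-93.2,2,135,40,1],
    [-61.3,-85.7,-93.2,3,180,40,1],
    [-61.3,-85.7,-93.2,4,225,40,1],
    [-61.3,-85.7,-93.2,4,270,40,1],
    [-61.3,-85.7,-93.2,5,315,40,1],
    [-61.3,-85.7,-93.2,6,360,40,1],
    [-61.3,-85.7,-93.2,6,405,40,1],
    [-61.3,-85.7,-93.2,7,450,40,1],
    [-61.3,-85.7,-93.2,8,495,40,1],
    [-61.3,-85.7,-93.2,9,540,30,1],
    [-61.3,-85.7,-93.2,9,578.4,10,1],
    [-61.3,-85.7,-93.2,9,578.4,-10,1],
    [-61.3,-85.7,-93.2,9,578.4,-20,1],
    [-61.3,-85.7,-93.2,9,578.4,-30,1],
    [-61.3,-85.7,-93.2,9,578.4,-30,1],
    [-61.3,-85.7,-93.2,9,578.4,-30,1]
  ]
}}

```text
clock: 24.28
tool_pos: [0.5144, 0.2123, 0.1805]
orientation: [-135.4, 0.0, 172.7]
force: [-0.0, -0.1, -1.1]
opening: 0.0296
```

```bash
python3 - <<'E'
from ik import *
o=ctrl.get_obs(); p=o['tool_pos'];R=rpy(o['orientation']); print(p,o['orientation'],o['joint_pos'].round(1),o['force'].round(1),o['opening'])
F=np.diag([-1,-1,1.]); Rq=tiltR(-7.45,-45)@F; T=np.array([.51505,.21244,.06457])
plan(o['joint_pos'],p,R,[(Rq,T)])
s=snap('side'); sc=snap('scene')
u=proj(s,[[.516,.217,.12]])[0].astype(int);v=proj(sc,[[.516,.217,.12]])[0].astype(int)
f=lambda s,u:cv2.resize(s['pixels'][u[1]-40:u[1]+40,u[0]-60:u[0]+60],(450,300),interpolation=cv2.INTER_CUBIC)
cv2.imwrite('pics/pl1.png',np.vstack([f(s,u),f(sc,v)]))
E
```

```text
[0.51436402 0.21228489 0.18050072] [-1.35406365e+02  1.28967556e-02  1.72728697e+02] [ 55.5  31.6 -10.1  18.8 -89.6 -70. ] [-0.  -0.1 -1.1] 0.029647437170269953
turn [-0.4  0.1 -0.2] shift [   0.7    0.2 -115.9] q [ 55.  39. -14.  19. -79. -74.] margin 44.0
```

View pics/pl1.png

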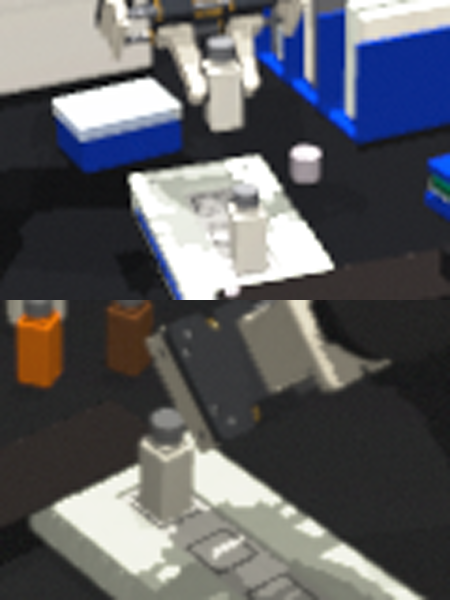

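Side and scene crops: B hangs upright, cap up, above place1; C stands on place0. Descend, then feel for contact.

Request:
{"name": "carry_out", "arguments": {
  "increments": [
    [-0.4,0,-0.2,0.7,0.2,-40,1],
    [-0.4,0,-0.2,0.7,0.2,-75,1],
    [-0.4,0,-0.2,0.7,0.2,-95,1],
    [-0.4,0,-0.2,0.7,0.2,-105,1],
    [-0.4,0,-0.2,0.7,0.2,-109,1],
    [-0.4,0,-0.2,0.7,0.2,-110,1],
    [-0.4,0,-0.2,0.7,0.2,-111,1],
    [-0.4,0,-0.2,0.7,0.2,-111,1]
  ]
}}

```text
clock: 25.38
tool_pos: [0.5149, 0.213, 0.069]
orientation: [-135.0, 0.0, 172.6]
force: [-0.3, 0.3, -1.3]
opening: 0.0297
```

Request:
{"name": "carry_out", "arguments": {
  "increments": [
    [0,0,0,0,0,-0.7,1],
    [0,0,0,0,0,-1.4,1],
    [0,0,0,0,0,-2,1],
    [0,0,0,0,0,-2,1]
  ]
}}

```text
clock: 25.88
tool_pos: [0.5147, 0.2128, 0.0664]
orientation: [-134.9, 0.0, 172.6]
force: [0.4, 0.2, -1.2]
opening: 0.0298
```

Request:
{"name": "carry_out", "arguments": {
  "increments": [
    [0,0,0,0,0,-0.7,1],
    [0,0,0,0,0,-1.4,1],
    [0,0,0,0,0,-1.4,1]
  ]
}}

```text
clock: 26.25
tool_pos: [0.5147, 0.2128, 0.0651]
orientation: [-134.9, 0.0, 172.6]
force: [0.3, 0.2, -1.5]
opening: 0.0298
```

Request:
{"name": "carry_out", "arguments": {
  "increments": [
    [0,0,0,0,0,-0.6,1],
    [0,0,0,0,0,-1.2,1],
    [0,0,0,0,0,-1.2,1]
  ]
}}

```text
clock: 26.62
tool_pos: [0.5147, 0.2128, 0.0639]
orientation: [-134.9, 0.0, 172.6]
force: [0.4, -0.1, -1.6]
opening: 0.0299
```

Request:
{"name": "carry_out", "arguments": {
  "increments": [
    [0,0,0,0,0,-0.6,1],
    [0,0,0,0,0,-1.2,1],
    [0,0,0,0,0,-1.2,1]
  ]
}}

```text
clock: 27.0
tool_pos: [0.5148, 0.2129, 0.0634]
orientation: [-134.9, 0.0, 172.6]
force: [-1.7, 1.3, 5.2]
opening: 0.0298
```

Contact (5 N). Release and back off along the tool axis.

Request:
{"name": "carry_out", "arguments": {
  "increments": [
    [0,0,0,0,0,0,0.5],
    [0,0,0,0,0,0,0.5],
    [0,0,0,0,0,0,0.5],
    [0,0,0,2,14,14,0.5],
    [0,0,0,5,42,42,0.3],
    [0,0,0,9,70,100,0.3],
    [0,0,0,9,80,160,0.3],
    [0,0,0,9,80,220,0.3],
    [0,0,0,9,80,236,0.3],
    [0,0,0,9,80,236,0.3]
  ]
}}

```text
clock: 28.25
tool_pos: [0.5237, 0.2929, 0.2993]
orientation: [-135.0, 0.1, 172.6]
force: [0.5, -0.4, -0.5]
opening: 0.0612
```

```bash
python3 - <<'E'
from ik import *
o=ctrl.get_obs(); p=o['tool_pos'];R=rpy(o['orientation']); print(p,o['orientation'],o['joint_pos'].round(1))
# fit B on place1 and C on place0 in the fixed cameras
for n in('scene','side'):
    s=snap(n)
    for nm,xy in (('B',(.5157,.2174)),('C',(.5074,.1539))):
        ds=ctrl.outline_of(s,'bottle_c_mid'); c=proj(s,[[*xy,.075]])[0]
        for d in ds:
            m=np.array(d['pixels']); 
            if m[int(c[1]),int(c[0])]:
                r=fit_bottle(s,c.astype(int),(*xy,-.13),1,z0=.034,mask=m); print(n,nm,r[0].round(4),'iou',round(r[1],3),r[2],round(d['confidence'],2)); break
F=np.diag([-1,-1,1.])
d=np.array([np.cos(np.radians(-4.2)),np.sin(np.radians(-4.2)),0]); t=np.array([.4695,-.2483,0])-.0104*d; t[2]=.010
Rp=tiltR(85.8,45)@F
q=plan(o['joint_pos'],p,R,[(Rp,t+[0,0,.15])])
T=np.array([.51505,.21244,.0634])+[.0083,.0634,0]; print(t,T)
print('carry'); plan(q,t+[0,0,.2],Rp,[(tiltR(-7.45,-45)@F,np.r_[T[:2],.18])])
E
```

```text
[0.52373521 0.29293913 0.29926365] [-1.35047886e+02  6.31181199e-02  1.72551653e+02] [  58.4   32.3    7.7   17.6 -106.9  -67.1]
scene C [0.509  0.1533 0.2321] iou 0.946 386 0.74
side C [ 0.5055  0.1588 -0.3788] iou 0.804 171 0.51
turn [76.4 62.3 71.7] shift [ -64.6 -540.5 -139.3] q [  -6.   37.    3.    1. -101.   91.] margin 62.0
[ 0.45912793 -0.24753832  0.01      ] [0.52335 0.27584 0.0634 ]
carry
turn [-76.4 -62.3 -71.7] shift [ 64.2 523.4 -30. ] q [ 58.  36.  -2.  17. -94. -71.] margin 57.0
```

Request:
{"name": "carry_out", "arguments": {
  "increments": [
    [76.4,62.3,71.7,-5,-45,10,0.3],
    [76.4,62.3,71.7,-10,-90,10,0.3],
    [76.4,62.3,71.7,-15,-135,10,0.3],
    [76.4,62.3,71.7,-20,-180,10,0.3],
    [76.4,62.3,71.7,-25,-225,10,0.3],
    [76.4,62.3,71.7,-30,-270,10,0.3],
    [76.4,62.3,71.7,-35,-315,0,0.3],
    [76.4,62.3,71.7,-40,-360,-20,0.3],
    [76.4,62.3,71.7,-45,-405,-40,0.3],
    [76.4,62.3,71.7,-50,-450,-60,0.3],
    [76.4,62.3,71.7,-55,-495,-80,0.3],
    [76.4,62.3,71.7,-64.6,-540.5,-110,0.3],
    [76.4,62.3,71.7,-64.6,-540.5,-139.3,0.3],
    [76.4,62.3,71.7,-64.6,-540.5,-139.3,0.3],
    [76.4,62.3,71.7,-64.6,-540.5,-139.3,0.3]
  ]
}}

```text
clock: 30.42
tool_pos: [0.4597, -0.2475, 0.1603]
orientation: [135.1, -0.0, -94.1]
force: [-0.2, 0.1, 0.3]
opening: 0.0613
```

```bash
python3 - <<'E'
from ik import *
o=ctrl.get_obs(); p=o['tool_pos']; print(p,o['orientation'])
s=snap('scene'); s2=snap('side'); w=snap('wrist')
f=lambda s,x:(lambda u:cv2.resize(s['pixels'][u[1]-40:u[1]+40,u[0]-60:u[0]+60],(400,267),interpolation=cv2.INTER_CUBIC))(proj(s,[x])[0].astype(int))
x=[.516,.217,.08]
cv2.imwrite('pics/chk.png',np.vstack([np.hstack([f(s,x),f(s2,x)]),np.hstack([cv2.resize(w['pixels'],(400,267)),f(s2,[.47,-.25,.02])])]))
E
```

```text
[ 0.4596681  -0.2475218   0.16032746] [ 1.35136095e+02 -3.12088764e-02 -9.41372560e+01]
```

View pics/chk.png

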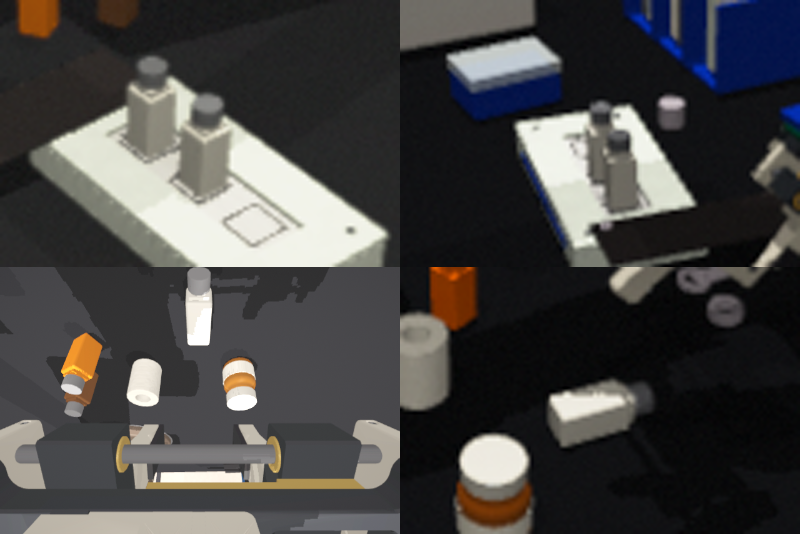

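B and C stand squarely on their outlines, and A lies centred under the gripper. Pick A.

Request:
{"name": "carry_out", "arguments": {
  "increments": [
    [0,0,0,-0.5,0,-50,0.3],
    [0,0,0,-0.5,0,-100,0.3],
    [0,0,0,-0.5,0,-130,0.3],
    [0,0,0,-0.5,0,-143,0.3],
    [0,0,0,-0.5,0,-150,0.3],
    [0,0,0,-0.5,0,-150,0.3],
    [0,0,0,-0.5,0,-150,1],
    [0,0,0,-0.5,0,-150,1],
    [0,0,0,-0.5,0,-150,1],
    [0,0,0,-0.5,0,-150,1],
    [0,0,0,-0.5,0,-150,1]
  ]
}}

```text
clock: 31.95
tool_pos: [0.4587, -0.2477, 0.0096]
orientation: [135.1, -0.0, -94.2]
force: [0.9, 0.8, 2.1]
opening: 0.03
```

Request:
{"name": "carry_out", "arguments": {
  "increments": [
    [0,0,0,0,0,20,1],
    [0,0,0,0,0,70,1],
    [0,0,0,0,0,120,1],
    [0,0,0,0,0,170,1],
    [0,0,0,0,0,200,1],
    [0,0,0,0,0,200,1],
    [0,0,0,0,0,200,1]
  ]
}}

```text
clock: 32.83
tool_pos: [0.4583, -0.2474, 0.2096]
orientation: [135.1, 0.0, -94.2]
force: [0.5, -0.0, -1.8]
opening: 0.0297
```

```bash
python3 - <<'E'
from ik import *
o=ctrl.get_obs(); p=o['tool_pos'];R=rpy(o['orientation']); print(p,o['orientation'],o['opening'],o['force'].round(1))
F=np.diag([-1,-1,1.]); T=np.array([.52335,.27584,.0634])
plan(o['joint_pos'],p,R,[(tiltR(-7.45,-45)@F,np.r_[T[:2],.18])])
E
```

```text
[ 0.45828795 -0.24743959  0.20959584] [ 1.35118174e+02  2.53629806e-02 -9.42021362e+01] 0.02970731135824736 [ 0.5 -0.  -1.8]
turn [-76.4 -62.2 -71.7] shift [ 65.1 523.3 -29.6] q [ 58.  36.  -2.  17. -94. -71.] margin 57.0
```

Request:
{"name": "carry_out", "arguments": {
  "increments": [
    [-76.4,-62.2,-71.7,5,40,20,1],
    [-76.4,-62.2,-71.7,10,80,40,1],
    [-76.4,-62.2,-71.7,15,120,50,1],
    [-76.4,-62.2,-71.7,20,160,50,1],
    [-76.4,-62.2,-71.7,25,200,50,1],
    [-76.4,-62.2,-71.7,30,240,50,1],
    [-76.4,-62.2,-71.7,35,280,50,1],
    [-76.4,-62.2,-71.7,40,320,50,1],
    [-76.4,-62.2,-71.7,45,360,50,1],
    [-76.4,-62.2,-71.7,50,400,50,1],
    [-76.4,-62.2,-71.7,55,440,50,1],
    [-76.4,-62.2,-71.7,60,480,40,1],
    [-76.4,-62.2,-71.7,65.1,523.3,20,1],
    [-76.4,-62.2,-71.7,65.1,523.3,0,1],
    [-76.4,-62.2,-71.7,65.1,523.3,-30,1],
    [-76.4,-62.2,-71.7,65.1,523.3,-30,1],
    [-76.4,-62.2,-71.7,65.1,523.3,-30,1]
  ]
}}

```text
clock: 34.95
tool_pos: [0.524, 0.2753, 0.1802]
orientation: [-135.0, -0.0, 172.5]
force: [0.3, 0.7, -0.6]
opening: 0.0297
```

```bash
python3 - <<'E'
from ik import *
o=ctrl.get_obs(); p=o['tool_pos'];R=rpy(o['orientation']); print(p,o['orientation'],o['opening'],o['force'].round(1))
F=np.diag([-1,-1,1.]); T=np.array([.52335,.27584,.0634])
plan(o['joint_pos'],p,R,[(tiltR(-7.45,-45)@F,T)])
E
```

```text
[0.52398257 0.27527428 0.18017011] [-1.34954516e+02 -2.48190736e-02  1.72523691e+02] 0.029709664736592475 [ 0.3  0.7 -0.6]
turn [ 0. -0.  0.] shift [  -0.6    0.6 -116.8] q [ 58.  43.  -6.  17. -84. -74.] margin 52.0
```

Request:
{"name": "carry_out", "arguments": {
  "increments": [
    [0,0,0,-0.6,0.6,-40,1],
    [0,0,0,-0.6,0.6,-75,1],
    [0,0,0,-0.6,0.6,-95,1],
    [0,0,0,-0.6,0.6,-106,1],
    [0,0,0,-0.6,0.6,-111,1],
    [0,0,0,-0.6,0.6,-112,1],
    [0,0,0,-0.6,0.6,-113,1],
    [0,0,0,-0.6,0.6,-113,1]
  ]
}}

```text
clock: 35.95
tool_pos: [0.5233, 0.2765, 0.0669]
orientation: [-135.0, -0.0, 172.5]
force: [-0.4, -1.1, -0.5]
opening: 0.0298
```

Request:
{"name": "carry_out", "arguments": {
  "increments": [
    [0,0,0,0,0,-0.7,1],
    [0,0,0,0,0,-1.4,1],
    [0,0,0,0,0,-2,1],
    [0,0,0,0,0,-2,1]
  ]
}}

```text
clock: 36.45
tool_pos: [0.5231, 0.2762, 0.0644]
orientation: [-135.0, -0.0, 172.5]
force: [0.4, 0.3, -1.2]
opening: 0.0298
```

Request:
{"name": "carry_out", "arguments": {
  "increments": [
    [0,0,0,0,0,-0.6,1],
    [0,0,0,0,0,-1.2,1],
    [0,0,0,0,0,-1.2,1]
  ]
}}

```text
clock: 36.83
tool_pos: [0.5231, 0.2762, 0.0631]
orientation: [-135.0, -0.0, 172.5]
force: [-0.5, 0.6, -1.3]
opening: 0.0299
```

Request:
{"name": "carry_out", "arguments": {
  "increments": [
    [0,0,0,0,0,-0.6,1],
    [0,0,0,0,0,-1.2,1],
    [0,0,0,0,0,-1.2,1]
  ]
}}

```text
clock: 37.2
tool_pos: [0.5231, 0.2763, 0.0624]
orientation: [-135.0, -0.0, 172.5]
force: [-1.0, 0.6, 3.6]
opening: 0.0301
```

Contact (3.6 N). Release, retreat along the tool axis, then look down.

Request:
{"name": "carry_out", "arguments": {
  "increments": [
    [0,0,0,0,0,0,0.5],
    [0,0,0,0,0,0,0.5],
    [0,0,0,0,0,0,0.5],
    [0,0,0,2,14,14,0.5],
    [0,0,0,5,42,42,0.3],
    [0,0,0,9,70,100,0.3],
    [0,0,0,9,80,160,0.3],
    [44.6,-5.8,0,9,80,220,0],
    [44.6,-5.8,0,0,40,290,0],
    [44.6,-5.8,0,0,0,290,0],
    [44.6,-5.8,0,0,-20,290,0],
    [44.6,-5.8,0,0,-20,290,0],
    [44.6,-5.8,0,0,-20,290,0],
    [44.6,-5.8,0,0,-20,290,0]
  ]
}}

```text
clock: 38.95
tool_pos: [0.5231, 0.257, 0.3507]
orientation: [-179.8, -0.2, 172.6]
force: [-0.4, 0.7, -0.6]
opening: 0.088
```

```bash
python3 - <<'E'
from h import *
s=snap('wrist'); print(s['obs']['tool_pos'],s['obs']['orientation'])
im=s['pixels'].copy(); a=-.1301;R=np.array([[np.cos(a),-np.sin(a)],[np.sin(a),np.cos(a)]])
for y in(-.064,0,.064):
    c=R@[0,y]+[.5157,.2174]
    for P in bottle_pts(*c,a,1,.034):
        cv2.polylines(im,[np.round(cv2.convexHull(proj(s,P).astype(np.float32))*16).astype(np.int32)],True,(0,0,255),1,cv2.LINE_AA,4)
b=np.hstack([s['pixels'][:240,230:410],im[:240,230:410]])
cv2.imwrite('pics/fin.png',cv2.resize(b,None,fx=2.2,fy=2.2,interpolation=cv2.INTER_CUBIC))
E
```

```text
[0.52306753 0.25700279 0.35067985] [-1.79784398e+02 -1.60709198e-01  1.72625351e+02]
```

View pics/fin.png

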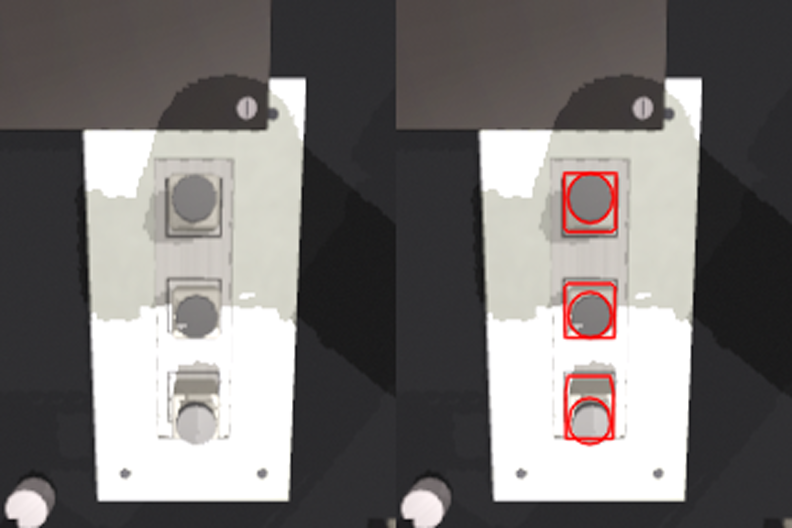

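All three bottles match the predicted outlines to within about 2 mm, upright and square. The cover's edge lies square to the station, so it is at its stop. The arm is clear, so I hand in.

```bash
python3 -c "
from plant import ctrl
print(ctrl.get_obs()['force'].round(1)); print(ctrl.close_job())"
```

```text
[-0.6  0.6  0.4]
the job is handed in; nothing more can be done
None
```

The job is handed in at about 39 s of the 72 s allowed; the simulator reports no verdict. I swung the cover aside by its knob until it met the stop (about 7 N). Then I set bottle C on place0 from above, and stood up B on place1 and A on place2 with the gripper tilted. Each bottle was lowered until it touched the tray floor (16 N for C, 5 N for B, 3.6 N for A) before I let go.

**Last checks:**
- **Final wrist view:** all three bottles were upright and square, within about 2 mm of their outlines. The cover lay square to the station, and the arm was clear with no contact force.
- **Bystanders:** I did not measure their positions afterwards. None looked disturbed in the pictures, and I saw no unexpected contact force.

**What failed or disagreed:**
- **Tilt test:** the first tilt in free air ran into a wrist joint limit and could not reach its pose. I changed the approach direction for A and B because of it.
- **Fixed-camera recheck:** after B was placed, the network missed it. Its fit of C from the side camera was poor: 5 mm off, with the side angle unreliable. I relied on the close wrist views instead.

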